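# Settle the espresso cup into its saucer and bring its handle round

### The job

On the serving tray the espresso cup was put down crooked, half out of the round well in the middle of its saucer. Without gripping or lifting anything, nudge the cup with light taps of the fingertips until it drops into the well and stands level; then, with the cup sitting in the well, push its handle round until it points straight at the right-hand end of the tray (right as seen from the robot), parallel to the tray's long sides. Do not tip the cup or press it hard, and leave the tray, the saucer, the sugar jar and the teaspoon where they are.

Things in the scene. Friction and masses are not known exactly. Their poses are not given: they have to be found in the camera images.
- cup: Blue-grey espresso cup, about 130 g; origin under the middle of its foot, z up out of the cup, -y towards its handle. Foot 34 mm across; the wall widens to 55 mm at 24 mm and 61 mm at the rim, 52 mm above the foot. It slides easily on the saucer (friction about 0.2), but tips over if pushed hard or far near the rim.
- cup_foot (a point): Middle of the underside of the cup's foot (axes as the cup's). At the start it lies 7 to 14 mm from the middle of the well, mostly towards the tray's left end, and the cup leans by 3 to 9 degrees towards the well.
- cup_handle (a point): A point in the cup's handle, 50 mm from the cup's axis and 32 mm above its foot (axes as the cup's). The handle is an upright loop 12 mm wide, reaching out to 58 mm from the axis, 16 to 50 mm above the foot. At first it points roughly towards the robot: seen from above it must turn 40 to 100 degrees counter-clockwise.
- well (a point): Middle of the floor of the saucer's well, a flat round 39 mm across and 2.2 mm deep whose bevelled edge widens to 44 mm; this floor is 4 mm above the saucer's underside. A seated cup has about 2 mm of play to each side and can still be turned.
- saucer_espresso: Off-white glazed saucer, 125 mm across, 200 g, loose on the tray; origin at the centre of its underside. Outside the well it rises gently and ends in an upturned rim 14 mm above its underside.
- tray: Loose brown wooden serving tray, 166 mm deep (its x) by 340 mm long (its y), 28 mm high, standing on the worktop; floor 8 mm thick, rails 8 mm thick. Origin at the centre of its underside; its -y axis points along its long sides to its right-hand end.
- sugar_jar: Glass sugar jar with lid, 62 mm across and 77 mm high, standing on the right part of the tray; origin at the centre of its underside. Bystander.
- spoon: Steel teaspoon, 130 mm long, 27 mm wide and 11 mm high, lying across the left part of the tray; origin at the centre of its underside, its x along the spoon. Bystander.
Mind the look-alikes: they are no part of the job. There is more than one size of the cup; the one meant has the size given above. Leave any pink look-alike of the saucer_espresso alone.

How it is judged:
On the way, in this order (a step that is already met when the one before it is completed fails the run):
1. the cup has dropped into the well and stands level (horizontal distance between cup_foot and well below 0.0045 m and angle between cup_foot's own z axis and vertical below 0.035 rad and z of cup_foot in the frame of well below 0.0012 m), for 0.2 s.
2. then the handle has been brought round to point at the tray's right-hand end (angle between the y axis of cup_foot and the y axis of tray, either way round below 0.2 rad and y of cup_handle in the frame of tray below -0.008 m), for 0.2 s.
At the end, for the whole second after the job is handed in: The cup's foot sits in the saucer's well (its middle within 4.5 mm of the well's, no more than 1.2 mm above its floor), level within 2 degrees, its handle pointing along the tray to the right-hand end within 11 degrees; saucer and tray within 30 mm of where they were (all of step 1 and all of step 2 and distance of each of saucer_espresso, tray from where it was at the start of the episode below 0.03 m); the robot touches nothing.
It fails at once if the cup is tipped by more than 20 degrees or knocked more than 35 mm from the well (angle between cup_foot's own z axis and vertical above 0.35 rad or horizontal distance between cup_foot and well above 0.035 m).
It fails at once if the cup or the saucer is lifted (z of cup_foot in the frame of well above 0.014 m or height (world z) of saucer_espresso above 0.02 m).
It fails at once if the cup is pinched or pushed hard (more than 8 N) (contact force between the fingers and cup above 8 N).
It fails at once if the saucer or the tray is pushed along by more than 30 mm (distance of any of saucer_espresso, tray from where it was at the start of the episode above 0.03 m).
It fails at once if the sugar jar or the teaspoon is moved by more than 20 mm (distance of any of sugar_jar, spoon from where it was at the start of the episode above 0.02 m).
It also fails if it takes over 70 s, if anything falls off the work surface, if the arm or the gripper's body presses on something with over 40 N, if the wrist force passes 120 N, or if a joint passes its speed limit or range.

### The arm

A 6-joint arm with a two-finger parallel gripper is mounted at the origin on a cart in front of the work surface, level with it; the furniture and walls round the work are solid. World frame = base frame: x ahead of the robot, y to its left, z up, the work surface at z = 0. Lengths are in m, angles in rad, forces in N, time in s.
With the tool pointing down it reaches from about 0.2 to 0.875 m from the base axis. Payload 3.4 kg.
Tool frame: the origin (TCP) lies on the mounting face of the last link; the fingertips stand 199 mm ahead of it and the grasp point (between the pads) lies 180 mm ahead of it; z points along the fingers, y is the line along which they close (so a half turn about z gives the same grasp; the last joint's range is limited). The gripper opens to 94 mm and grips with 3 to 60 N. Pads are 16 mm wide; open, the fingers measure 119 mm over their backs; the gripper's body (75 mm by 177 mm) begins 78 mm behind the grasp point.
Start: joints at [-0.121, 0.276, 1.505, -0, 1.361, -0.121], TCP at [0.575, -0, 0.405] pointing down, gripper open.
Joint ranges: [-2.89, 2.89], [-0.75, 2.08], [0.22, 2.7], [-1.18, 4.32], [0.11, 2.71], [-2.7, 2.7]. Speed limits (rad/s): [2.57, 2.57, 3.14, 3.14, 3.14, 3.14].

### API

Orientations are given as [roll, pitch, yaw] about the fixed x, y, z axes, in that order (R = Rz(yaw) Ry(pitch) Rx(roll)).
In Python, from workcell import ctrl gives the robot as it stands. The module is installed in compiled form; this text tells all that it offers.
- The arm moves only by the shell command python3 -m inch 'ROWS' [FORCE]. ROWS is JSON, a list of rows, each a list of 7 numbers: the shift along the tool's x, y, z each as a share of 0.1 m, from -1 to 1, then the turn, a rotation vector about the tool's x, y, z each as a share of 180 degrees, from -1 to 1, then the closure, from 0 (fully open) to 1 (shut). A call has 1 to 5 rows; each row is the pose to reach, as a shift and turn from the pose commanded when the call began, along the tool's axes at that moment, turning the shorter way round; what a row does not reach only later rows make up. A row lasts 1/8 s, in which the tool goes at most 62.5 mm and 10.7 degrees, less where a joint would pass 70% of its speed; a pose out of reach is approached as far as the arm can. A call with a number of a shift or a turn outside -1 to 1 is refused whole. A call with a gripper value outside its range is refused whole. The fingers move at their own pace and stop on an object; FORCE is the grip in N (left out, the last holds). Time passes only in rows, so rows that repeat a pose let the fingers close. It gives the time, the measured TCP pose, the force, the opening and the grip force at its end, in the units of the state.
- ctrl.get_obs(): the state, without advancing time (a new reading comes with each control period).
- ctrl.get_image(name): name is "scene" or "side" or "wrist"; returns a dict with "img" (400x640x3 uint8, blue, green, red), "mtx" (3x3 intrinsics, pixels), "extrinsics" (4x4, takes a point from camera to world coordinates); the wrist camera has in their place "mount" (4x4, takes a point from camera to tool coordinates, whose origin is the TCP and whose axes are the flange's). Camera axes: x right, y up, looking along -z (the intrinsics and any distortion apply to the point x, -y, -z); pixel columns grow to the right and rows downward; lengths in m; the calibration is good to about 2 mm. A picture is of the moment at which its call begins: read the wrist's pose just before it. There is no depth.
- ctrl.sign_off(): hands the job in; it is judged then, once.
Trained networks look in the newest picture that a camera, given by its name, has taken for a name from the list of things; names that differ only in an ending like _2 or _b are one class to them, and where a whole thing is asked for, a point or a joint stands for the part that bears it (a point fixed in the world has none). Each returns a list of dicts, best first, with "score" (0 to 1); they miss things now and then, are a little off and sometimes report something else, mostly with a low value. They report only what shows in the picture. A call takes as long as a camera call. They do not tell look-alikes from the thing itself.
- ctrl.cut_out(name, camera): "region" (400x640 bool, what is visible of it) and "xy" ([column, row] in pixels, amid what is visible of it).
- ctrl.spot_point(name, camera): "xy" ([column, row] in pixels: a listed point, or the origin of a listed thing).
The state is a dict: "t": time; "joint_pos": joint angles; "qd": joint speeds; "joint_efforts": joint torques, N m; "tool_pos": TCP position; "ee_rot": TCP orientation; "wrist_force": force on the tool from outside, world axes, zero at the start; "wrist_torque": the same for the moment, N m; "grip_width": finger opening in m; "grasp_force": force on a finger pad.
Only numpy, scipy, OpenCV 4.12 (cv2) and the standard library are available. Lean on these libraries where they do the work, as an engineer would, in place of code of your own. Each camera call takes 0.05 s, during which the arm holds its last target. There are 200 camera calls.

## Working session

There is one attempt and no reset: what is moved stays moved. The work goes in short steps, Python scripts to look and compute and a shell command to move; the robot and the scene stay as the last step left them, time stands still between calls to the robot, and variables do not carry over. Pictures are saved under pics/ and viewed, at most 10 in all, crops included, and the job is handed in when it is done.

```bash
mkdir -p pics
cat > h.py <<'E'
import numpy as np, cv2
from scipy.spatial.transform import Rotation as R
from workcell import ctrl
def cam(name):
    o=ctrl.get_obs(); d=ctrl.get_image(name)
    if name=="wrist":
        T=np.eye(4);T[:3,:3]=R.from_euler('xyz',o['ee_rot']).as_matrix();T[:3,3]=o['tool_pos']
        E=T@np.array(d['mount'])
    else: E=np.array(d['extrinsics'])
    return d['img'],np.array(d['mtx']),E
def ray(xy,K,E):
    p=np.linalg.inv(K)@[xy[0],xy[1],1]; v=E[:3,:3]@[p[0],-p[1],-p[2]]
    return E[:3,3],v
def atz(xy,K,E,z):
    c,v=ray(xy,K,E); return c+v*(z-c[2])/v[2]
def proj(P,K,E):
    q=np.linalg.inv(E)@np.append(P,1); q=K@[q[0],-q[1],-q[2]]; return q[:2]/q[2]
E
python3 - <<'E'
from h import *
im=[]
o=ctrl.get_obs();print(o['tool_pos'],o['ee_rot'],o['grip_width'])
for n in ["scene","side","wrist"]:
    i,K,E=cam(n);cv2.imwrite(f"pics/{n}0.png",i)
    print(n,K[0,0],E.round(3).tolist())
    for t,z in [("cup",.03),("cup_foot",.015),("cup_handle",.045),("well",.012),("saucer_espresso",.008),("tray",0),("sugar_jar",0),("spoon",.008)]:
        for r in ctrl.spot_point(t,n)[:3]:
            print(t,round(r['score'],2),np.round(r['xy'],1),atz(r['xy'],K,E,z).round(4))
E
```

```text
[ 5.74790597e-01 -7.73411230e-07  4.03816424e-01] [-3.13978569e+00 -1.98899203e-04  1.57079948e+00] 0.09375561746996809
scene 380.29604842679817 [[0.602, 0.515, -0.611, 0.029], [-0.799, 0.385, -0.462, -0.407], [-0.003, 0.766, 0.643, 0.648], [0.0, 0.0, 0.0, 1.0]]
cup 0.94 [373.1 253.7] [ 0.5373 -0.1624  0.03  ]
cup 0.85 [260.7 214. ] [0.4843 0.1211 0.03  ]
cup 0.76 [274.  167.8] [0.6467 0.226  0.03  ]
cup_foot 0.84 [260.3 216.2] [0.489  0.1291 0.015 ]
cup_foot 0.73 [277.4 166.3] [0.6731 0.2386 0.015 ]
cup_foot 0.69 [371.2 259.7] [ 0.5322 -0.1621  0.015 ]
cup_handle 0.85 [364.3 239.3] [ 0.5495 -0.1312  0.045 ]
well 0.94 [391.6 318.6] [ 0.4325 -0.2678  0.012 ]
well 0.71 [263.8 214.5] [0.5009 0.129  0.012 ]
saucer_espresso 0.8 [266.9 218.2] [0.4985 0.1168 0.008 ]
saucer_espresso 0.76 [396.3 319.5] [ 0.4386 -0.275   0.008 ]
tray 0.94 [265.8 222.8] [0.4905 0.114  0.    ]
tray 0.23 [228.8 204. ] [0.4847 0.2408 0.    ]
sugar_jar 0.81 [309.5 232.6] [0.5285 0.0065 0.    ]
spoon 0.62 [310.4 235. ] [ 0.5173 -0.0053  0.008 ]
spoon 0.52 [229.5 203.7] [0.4809 0.2322 0.008 ]
side 365.0874012539342 [
[... 890 characters left out ...]
 ]
spoon 0.57 [332.  314.8] [0.4865 0.2447 0.008 ]
wrist 310.5608463001775 [[1.0, -0.001, 0.001, 0.576], [0.0, 0.96, 0.279, 0.081], [-0.001, -0.279, 0.96, 0.386], [0.0, 0.0, 0.0, 1.0]]
cup 0.84 [249.3  59.4] [0.5021 0.1326 0.03  ]
cup 0.67 [251.9  61. ] [0.5048 0.131  0.03  ]
cup 0.55 [304.9 282.2] [ 0.5573 -0.1322  0.03  ]
cup_foot 0.95 [303.2 287.9] [ 0.5541 -0.1499  0.015 ]
cup_foot 0.93 [251.5  62.9] [0.5012 0.1312 0.015 ]
cup_handle 0.64 [310.2 268.6] [ 0.5648 -0.1045  0.045 ]
well 0.69 [228.4 353.8] [ 0.4429 -0.2612  0.012 ]
saucer_espresso 0.76 [229.9 352.2] [ 0.4439 -0.262   0.008 ]
sugar_jar 0.58 [272.7 182.7] [ 0.5166 -0.0075  0.    ]
spoon 0.43 [249.4  61.9] [0.4975 0.1331 0.008 ]
```

```bash
python3 -c "
import cv2,numpy as np
a=[cv2.imread(f'pics/{n}0.png') for n in ('scene','wrist')]
cv2.imwrite('pics/m0.png',cv2.resize(np.vstack(a),(480,600)))"
```

```text
(no output)
```

View pics/m0.png

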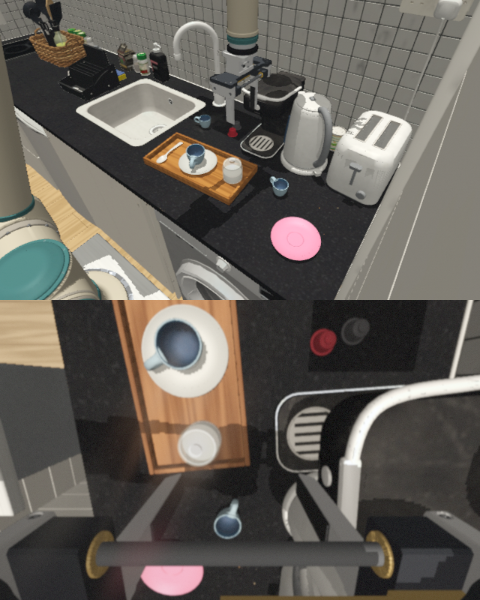

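The picture shows cup candidates at scene px (261,214), standing on the off-white saucer on the tray, (274,168) near the sink, and (373,254) by the toaster. The pink saucer is at (396,319). I choose (261,214), at about (0.50, 0.13). Next I move in with the fingers shut and check it in a close crop.

```bash
python3 -m inch '[[1,-0.75,0,0,0,0,1],[1,-0.75,0,0,0,0,1],[1,-0.75,0,0,0,0,1],[1,-0.75,0,0,0,0,1],[1,-0.75,0,0,0,0,1]]' 5
python3 - <<'E'
from h import *
i,K,E=cam("wrist");cv2.imwrite("pics/w1.png",i)
s,Ks,Es=cam("scene");d,Kd,Ed=cam("side")
for n,k,e in (("wrist",K,E),("scene",Ks,Es),("side",Kd,Ed)):
    for t,z in [("cup",.03),("cup_foot",.015),("cup_handle",.045),("well",.012),("saucer_espresso",.008),("tray",0)]:
        for r in ctrl.spot_point(t,n)[:3]:
            p=atz(r['xy'],k,e,z)
            if abs(p[0]-.5)<.08 and abs(p[1]-.12)<.08: print(n,t,round(r['score'],2),np.round(r['xy'],1),p.round(4))
def crop(im,k,e):
    c=proj([.5,.12,.02],k,e).astype(int);x=max(c[0]-80,0);y=max(c[1]-60,0);print(x,y);return cv2.resize(im[y:y+120,x:x+160],(400,300),interpolation=cv2.INTER_CUBIC)
cv2.imwrite("pics/m1.png",np.vstack([np.hstack([crop(s,Ks,Es),crop(d,Kd,Ed)]),np.hstack([cv2.resize(i,(480,300)),np.zeros((300,320,3),np.uint8)])]))
E
```

```text
t: 1.98
tool_pos: [0.5009, 0.0992, 0.4047]
ee_rot: [3.141, 0.0, 1.57]
wrist_force: [0.3, -0.1, -0.1]
grip_width: 0.0472
grasp_force: 0.0
wrist cup 0.8 [313.8 148.3] [0.4958 0.1386 0.03  ]
wrist cup_foot 0.72 [320.3 152.6] [0.5033 0.1317 0.015 ]
wrist cup_handle 0.91 [273.7 179.3] [0.451  0.1059 0.045 ]
scene cup 0.85 [258.6 215.2] [0.4782 0.1221 0.03  ]
scene cup_foot 0.92 [258.1 217.2] [0.4831 0.1309 0.015 ]
scene cup_handle 0.65 [253.4 222.2] [0.4428 0.1021 0.045 ]
scene well 0.95 [265.5 216.9] [0.497  0.1196 0.012 ]
scene saucer_espresso 0.87 [265.  218.2] [0.4957 0.1206 0.008 ]
scene tray 0.72 [265.3 222.7] [0.4901 0.1153 0.    ]
side cup 0.67 [332.7 266.8] [0.5067 0.1447 0.03  ]
side cup_foot 0.93 [336.2 267.8] [0.5002 0.1367 0.015 ]
side cup_handle 0.75 [355.8 252.8] [0.4621 0.1068 0.045 ]
side well 0.74 [336.6 265.5] [0.5009 0.1289 0.012 ]
side saucer_espresso 0.79 [337.4 265.8] [0.4993 0.1269 0.008 ]
185 153
257 200
```

View pics/m1.png

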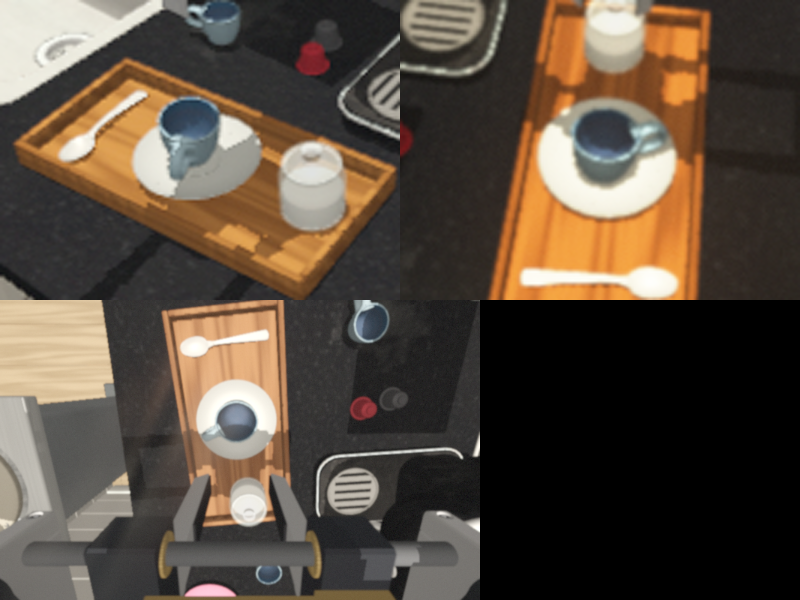

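The crops confirm the cup: it sits on the off-white saucer, with its handle towards the robot at wrist px (274,179) and the cup body at (315,150). The well is slightly to the right of the cup. Next I fit the rims and the tray edges.

```bash
cat > fit.py <<'E'
from h import *
def pick(name,n,xy0):
    L=[r for r in ctrl.cut_out(name,n) if r['region'].sum()>50]
    return min(L,key=lambda r:np.hypot(*(np.array(r['xy'])-xy0)))if L else None
def mpts(mask,K,E,z):
    c,_=cv2.findContours(mask.astype(np.uint8),0,1);c=max(c,key=cv2.contourArea)[:,0,:].astype(float)
    return np.array([atz(p,K,E,z)[:2] for p in c])
def circ(P):
    for _ in range(8):
        A=np.c_[2*P,np.ones(len(P))];s=np.linalg.lstsq(A,(P**2).sum(1),rcond=None)[0]
        r=np.sqrt(s[2]+s[0]**2+s[1]**2);e=abs(np.hypot(*(P-s[:2]).T)-r);P=P[e<=max(np.quantile(e,.9),.001)]
    return s[:2].round(4),round(r*2,4)
def run(n="wrist",zr=.066):
    i,K,E=cam(n);out={}
    s=pick("saucer_espresso",n,proj([.5,.125,.02],K,E));c=pick("cup",n,proj([.5,.13,.05],K,E))
    if c is not None:
        k=cv2.getStructuringElement(2,(21,21)) if n=="wrist" else cv2.getStructuringElement(2,(9,9))
        m=cv2.morphologyEx(c['region'].astype(np.uint8),cv2.MORPH_OPEN,k)
        print(n,"cup rim",circ(mpts(m,K,E,zr)),c['xy'])
    if s is not None:
        m=s['region'].copy()
        if c is not None:m|=c['region']
        print(n,"saucer rim",circ(mpts(m,K,E,.022)))
    h=ctrl.spot_point("cup_handle",n)
    for r in h[:2]:print(n,"handle",round(r['score'],2),atz(r['xy'],K,E,.045).round(4))
    return i,K,E
E
python3 - <<'E'
from fit import *
i,K,E=run("wrist")
t=pick("tray","wrist",proj([.5,.12,0],K,E))
if t is not None:
    m=t['region'];Lp=[];Rp=[]
    for y in range(20,230,3):
        x=np.where(m[y])[0]
        if len(x): Lp.append(atz((x[0],y),K,E,.028)[:2]);Rp.append(atz((x[-1]+1,y),K,E,.028)[:2])
    for P in (Lp,Rp):
        P=np.array(P,np.float32);l=cv2.fitLine(P,cv2.DIST_HUBER,0,.001,.001).ravel();print(l.round(4),np.degrees(np.arctan2(l[0],l[1])))
for n in ("side","scene"): run(n)
E
```

```text
wrist cup rim (array([0.4976, 0.1283]), np.float64(0.0584)) [315.8, 160.7]
wrist saucer rim (array([0.4966, 0.1219]), np.float64(0.124))
wrist handle 0.71 [0.4518 0.1058 0.045 ]
[ 0.0953 -0.9955  0.4059  0.1712] 174.53366
[ 0.0946 -0.9955  0.5727  0.1677] 174.57416
side cup rim (array([0.4878, 0.1374]), np.float64(0.0744)) [336.9, 254.8]
side saucer rim (array([0.4947, 0.1223]), np.float64(0.1243))
side handle 0.94 [0.4588 0.1181 0.045 ]
side handle 0.86 [0.6576 0.3022 0.045 ]
scene cup rim (array([0.4665, 0.1261]), np.float64(0.1073)) [259.0, 207.3]
scene saucer rim (array([0.4927, 0.1205]), np.float64(0.1241))
scene handle 0.8 [ 0.5507 -0.1185  0.045 ]
scene handle 0.71 [0.4537 0.1038 0.045 ]
```

```bash
python3 -m inch '[[1,-0.04,0.4,0,0,0,1],[1,-0.04,0.4,0,0,0,1]]' && python3 -m inch '[[0.54,0,0.6,0,-0.111,0,1],[0.54,0,1,0,-0.111,0,1],[0.54,0,1,0,-0.111,0,1],[0.54,0,1,0,-0.111,0,1]]'
python3 - <<'E'
from h import *
o=ctrl.get_obs();Rm=R.from_euler('xyz',o['ee_rot']).as_matrix()
print(Rm.round(3).tolist(),"tip",np.array(o['tool_pos'])+Rm@[0,0,.199])
s,Ks,Es=cam("scene");d,Kd,Ed=cam("side");i,K,E=cam("wrist")
def crop(im,k,e):
    c=proj([.5,.14,.05],k,e).astype(int);x=max(c[0]-80,0);y=max(c[1]-60,0);print(x,y);return cv2.resize(im[y:y+120,x:x+160],(400,300),interpolation=cv2.INTER_CUBIC)
cv2.imwrite("pics/m2.png",np.vstack([np.hstack([crop(s,Ks,Es),crop(d,Kd,Ed)]),np.hstack([cv2.resize(i,(480,300)),np.zeros((300,320,3),np.uint8)])]))
E
```

```text
t: 3.92
tool_pos: [0.496, 0.2011, 0.3642]
ee_rot: [3.141, -0.0, 1.57]
wrist_force: [-0.4, -0.4, -0.1]
grip_width: 0.0004
grasp_force: 0.0
t: 4.42
tool_pos: [0.4966, 0.2538, 0.2661]
ee_rot: [3.14, 0.347, 1.57]
wrist_force: [0.3, 0.2, 0.5]
grip_width: 0.0001
grasp_force: 0.0
[[0.001, 1.0, 0.001], [0.941, -0.0, -0.34], [-0.34, 0.001, -0.941]] tip [0.49683131 0.18620517 0.07888897]
178 141
256 200
```

View pics/m2.png

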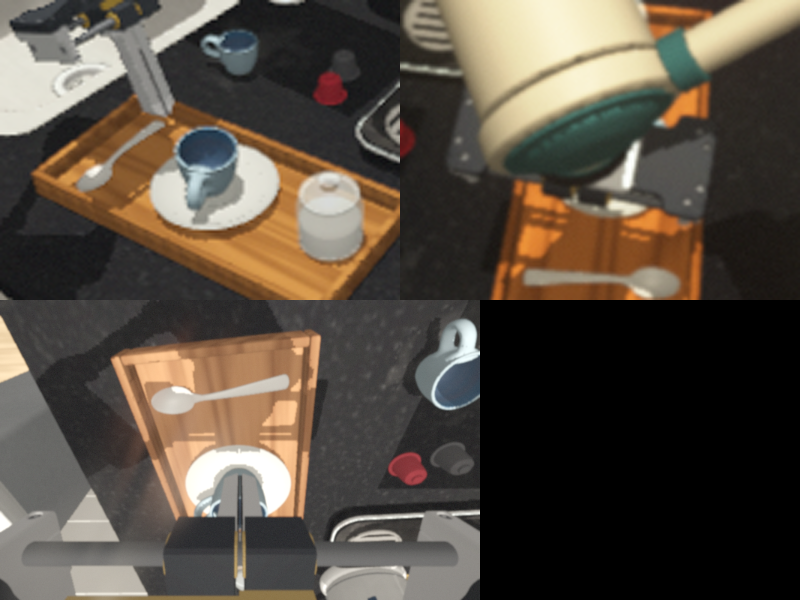

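The fingers are shut, with the tip behind the cup on its left side (scene crop, about (158,110)) and clear of the spoon. I descend, then make small taps.

```bash
python3 -m inch '[[0.08,0,0.2,0,0,0,1],[0.15,0,0.42,0,0,0,1],[0.15,0,0.42,0,0,0,1],[0.08,0,0.45,0,0,0,1],[0.01,0,0.47,0,0,0,1]]' && python3 -m inch '[[-0.02,0,0.007,0,0,0,1],[-0.04,0,0.014,0,0,0,1],[-0.06,0,0.02,0,0,0,1],[-0.08,0,0.027,0,0,0,1],[-0.08,0,0.027,0,0,0,1]]'
python3 - <<'E'
from fit import *
o=ctrl.get_obs();Rm=R.from_euler('xyz',o['ee_rot']).as_matrix()
print("tip",np.array(o['tool_pos'])+Rm@[0,0,.199])
i,K,E=run("scene")
c=proj([.5,.14,.05],K,E).astype(int);cv2.imwrite("pics/s3.png",cv2.resize(i[c[1]-45:c[1]+45,c[0]-60:c[0]+60],(640,480),interpolation=cv2.INTER_CUBIC))
E
```

```text
t: 5.2
tool_pos: [0.4964, 0.2382, 0.2216]
ee_rot: [3.139, 0.348, 1.57]
wrist_force: [-0.5, 0.0, -0.4]
grip_width: 0.0005
grasp_force: 0.0
t: 5.82
tool_pos: [0.496, 0.2304, 0.2203]
ee_rot: [-3.142, 0.349, 1.571]
wrist_force: [-0.1, 0.2, -0.3]
grip_width: 0.0005
grasp_force: 0.1
tip [0.49601569 0.16241374 0.0332596 ]
scene cup rim (array([0.4668, 0.1212]), np.float64(0.0996)) [261.0, 208.8]
scene saucer rim (array([0.4937, 0.1209]), np.float64(0.1203))
scene handle 0.93 [0.4356 0.0968 0.045 ]
scene handle 0.83 [ 0.5473 -0.1262  0.045 ]
```

View pics/s3.png

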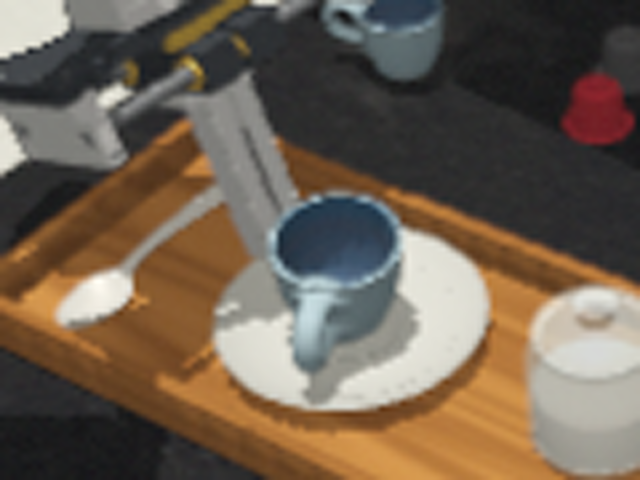

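The tip is at the cup's left wall (crop px (265,250)), and the cup still leans a little. I keep pushing in 1.5 mm steps.

```bash
python3 -m inch '[[-0.014,0,0.005,0,0,0,1],[-0.028,0,0.01,0,0,0,1],[-0.042,0,0.015,0,0,0,1],[-0.056,0,0.02,0,0,0,1],[-0.056,0,0.02,0,0,0,1]]'
python3 - <<'E'
from fit import *
o=ctrl.get_obs();Rm=R.from_euler('xyz',o['ee_rot']).as_matrix()
print("tip",np.array(o['tool_pos'])+Rm@[0,0,.199])
i,K,E=run("scene")
c=proj([.5,.14,.05],K,E).astype(int);cv2.imwrite("pics/s4.png",cv2.resize(i[c[1]-45:c[1]+45,c[0]-60:c[0]+60],(640,480),interpolation=cv2.INTER_CUBIC))
E
```

```text
t: 6.65
tool_pos: [0.496, 0.2243, 0.2204]
ee_rot: [-3.142, 0.349, 1.571]
wrist_force: [0.3, -0.4, 0.1]
grip_width: 0.0003
grasp_force: 0.1
tip [0.49598498 0.15629797 0.03336846]
scene cup rim (array([0.4695, 0.1148]), np.float64(0.1005)) [261.8, 208.3]
scene saucer rim (array([0.4946, 0.1205]), np.float64(0.1226))
scene handle 0.94 [ 0.5496 -0.1226  0.045 ]
scene handle 0.92 [0.4357 0.0868 0.045 ]
```

View pics/s4.png

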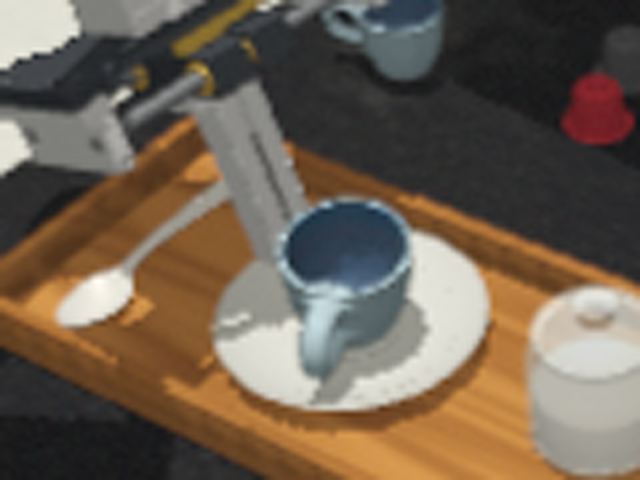

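The cup has moved on and looks nearly level. I give it one more 1.5 mm, then back off and measure it from above.

```bash
python3 -m inch '[[-0.014,0,0.005,0,0,0,1],[-0.014,0,0.005,0,0,0,1],[0.15,0,-0.05,0,0,0,1],[0.15,0,-0.3,0,0,0,1],[0.1,0,-1,0,0,0,1]]' && python3 -m inch '[[-0.2,0,-0.6,0,0.111,0,1],[-0.6,0,-0.6,0,0.111,0,1],[-1,0,-0.6,0,0.111,0,1],[-1,0,-0.6,0,0.111,0,1]]'
python3 - <<'E'
from fit import *
o=ctrl.get_obs();Rm=R.from_euler('xyz',o['ee_rot']).as_matrix()
print("tip",np.array(o['tool_pos'])+Rm@[0,0,.199])
i,K,E=run("wrist",.064)
d,Kd,Ed=run("side",.064);s,Ks,Es=run("scene",.064)
def crop(im,k,e,b):
    c=proj([.495,.12,.04],k,e).astype(int);x=max(c[0]-b*4//3,0);y=max(c[1]-b,0)
    im=im.copy()
    t=np.linspace(0,2*np.pi,60)
    for z,r in ((.064,.0305),(.022,.0625)):
        for a in t: cv2.circle(im,tuple(proj([.4955+r*np.cos(a),.1215+r*np.sin(a),z],k,e).round().astype(int)),0,(0,0,255),-1)
    return cv2.resize(im[y:y+2*b,x:x+8*b//3],(400,300),interpolation=cv2.INTER_CUBIC)
cv2.imwrite("pics/m5.png",np.vstack([np.hstack([crop(s,Ks,Es,40),crop(d,Kd,Ed,40)]),np.hstack([crop(i,K,E,75),np.zeros((300,400,3),np.uint8)])]))
E
```

```text
t: 7.48
tool_pos: [0.4952, 0.2667, 0.3018]
ee_rot: [-3.135, 0.351, 1.573]
wrist_force: [0.5, 0.2, 0.0]
grip_width: 0.0003
grasp_force: 0.0
t: 7.98
tool_pos: [0.4962, 0.1914, 0.3957]
ee_rot: [3.139, -0.0, 1.568]
wrist_force: [-0.1, 0.1, -1.0]
grip_width: 0.0009
grasp_force: 0.0
tip [0.49672525 0.19149566 0.19671239]Traceback (most recent call last):
  File "<stdin>", line 4, in <module>
  File "fit.py", line 19, in run
    print(n,"cup rim",circ(mpts(m,K,E,zr)),c['xy'])
                           ~~~~^^^^^^^^^^
  File "fit.py", line 6, in mpts
    c,_=cv2.findContours(mask.astype(np.uint8),0,1);c=max(c,key=cv2.contourArea)[:,0,:].astype(float)
                                                      ~~~^^^^^^^^^^^^^^^^^^^^^^^
ValueError: max() iterable argument is empty
```

```bash
python3 -m inch '[[-1,0,0,0,0,0,1],[-1,0,0,0,0,0,1],[-1,0,0,0,0,0,1]]'
cat > v.py <<'E'
from fit import *
def crop(im,k,e,b,ov=True):
    im=im.copy();t=np.linspace(0,2*np.pi,60)
    c=proj([.495,.12,.04],k,e).astype(int);x=max(c[0]-b*4//3,0);y=max(c[1]-b,0)
    cc=cv2.resize(im[y:y+2*b,x:x+8*b//3],(400,300),interpolation=cv2.INTER_CUBIC)
    f=150/b
    if ov:
      for z,r in ((.064,.0305),(.022,.0625)):
        for a in t:
            p=(proj([.4955+r*np.cos(a),.1215+r*np.sin(a),z],k,e)+.5-[x,y])*f
            cv2.circle(cc,tuple(p.round().astype(int)),1,(0,0,255),-1)
    return cc
def view(fn):
    o=ctrl.get_obs();Rm=R.from_euler('xyz',o['ee_rot']).as_matrix()
    print("tip",np.array(o['tool_pos'])+Rm@[0,0,.199])
    i,K,E=run("wrist",.064);d,Kd,Ed=run("side",.064);s,Ks,Es=run("scene",.064)
    cv2.imwrite(fn,np.vstack([np.hstack([crop(s,Ks,Es,40),crop(d,Kd,Ed,40)]),np.hstack([crop(i,K,E,75),crop(i,K,E,75,False)])]))
E
python3 -c "import v;v.view('pics/m5.png')"
```

```text
t: 8.5
tool_pos: [0.4962, 0.0921, 0.3933]
ee_rot: [-3.14, 0.0, 1.569]
wrist_force: [-0.6, 0.7, -0.2]
grip_width: 0.0005
grasp_force: 0.0
tip [0.49592635 0.09202629 0.19428776]
wrist cup rim (array([0.6622, 0.2508]), np.float64(0.0466)) [500.7, 21.8]
wrist saucer rim (array([0.4969, 0.1222]), np.float64(0.124))
wrist handle 0.88 [0.4534 0.1008 0.045 ]
side cup rim (array([0.4885, 0.1304]), np.float64(0.0745)) [338.9, 254.4]
side saucer rim (array([0.4957, 0.1233]), np.float64(0.1224))
side handle 0.7 [0.4602 0.0965 0.045 ]
side handle 0.59 [ 0.5552 -0.0969  0.045 ]
scene cup rim (array([0.4633, 0.1235]), np.float64(0.1076)) [260.5, 206.9]
scene saucer rim (array([ 0.4335, -0.2711]), np.float64(0.1203))
scene handle 0.91 [ 0.5557 -0.1247  0.045 ]
scene handle 0.56 [0.45   0.0941 0.045 ]
```

View pics/m5.png

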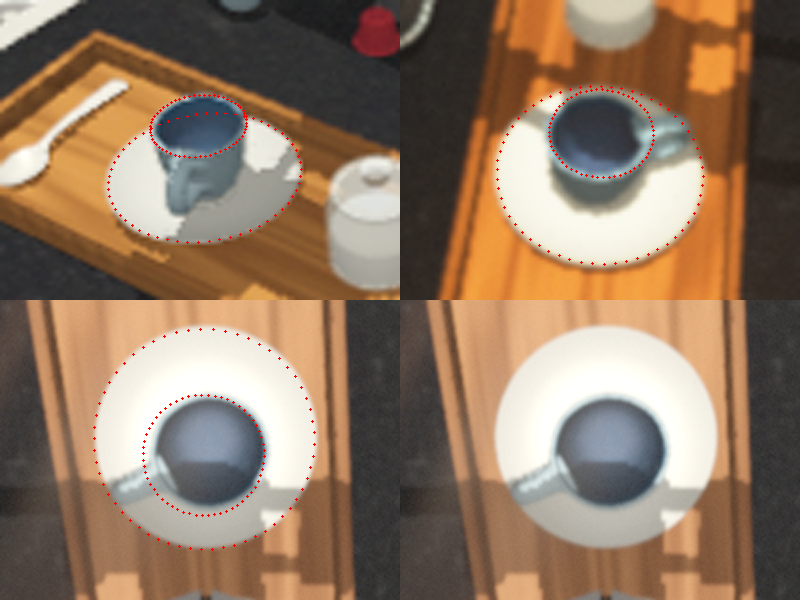

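The cup looks seated and level: its rim fits the overlay of the seated pose in the scene crop (px (198,127)) and the side crop (px (602,133)). The handle points at about 205° and has to reach 275°. I now take the finger down on the handle's left side and push it round.

```bash
python3 -m inch '[[0.4,-0.53,0.3,0,0,0,1],[0.4,-0.53,0.6,0,0,0,1],[0.4,-0.53,0.6,0,0,0,1]]' && python3 -m inch '[[0,0,0.4,0,0,0,1],[0,0,0.8,0,0,0,1],[0,0,0.95,0,0,0,1],[0,0,0.95,0,0,0,1]]' && python3 -m inch '[[-0.08,0,0,0,0,0,1],[-0.14,0,0,0,0,0,1],[-0.19,0.005,0,0,0,0,1],[-0.25,0.015,0,0,0,0,1],[-0.31,0.03,0,0,0,0,1]]'
python3 -c "import v;v.view('pics/m6.png')"
```

```text
t: 9.48
tool_pos: [0.4414, 0.1327, 0.3326]
ee_rot: [-3.137, 0.001, 1.572]
wrist_force: [1.0, 0.2, 0.7]
grip_width: 0.0005
grasp_force: 0.0
t: 9.98
tool_pos: [0.4442, 0.1321, 0.2392]
ee_rot: [3.142, 0.0, 1.57]
wrist_force: [0.5, 0.6, -0.3]
grip_width: 0.0006
grasp_force: 0.0
t: 10.6
tool_pos: [0.4461, 0.101, 0.2393]
ee_rot: [3.141, -0.0, 1.571]
wrist_force: [0.5, 0.4, -0.2]
grip_width: 0.0009
grasp_force: 0.0
tip [0.44613832 0.10104614 0.04026906]
wrist cup rim (array([0.4959, 0.1239]), np.float64(0.0619)) [406.5, 222.3]
wrist saucer rim (array([0.497 , 0.1219]), np.float64(0.1244))
wrist handle 0.85 [0.4621 0.086  0.045 ]
side cup rim (array([0.4899, 0.1307]), np.float64(0.074)) [338.5, 252.4]
side saucer rim (array([0.4947, 0.1047]), np.float64(0.0783))
side handle 0.96 [0.4687 0.0912 0.045 ]
side handle 0.87 [0.6519 0.3    0.045 ]
scene cup rim (array([0.4589, 0.1287]), np.float64(0.1205)) [267.0, 207.6]
scene saucer rim (array([0.4939, 0.1202]), np.float64(0.1228))
scene handle 0.89 [ 0.5549 -0.118   0.045 ]
```

View pics/m6.png

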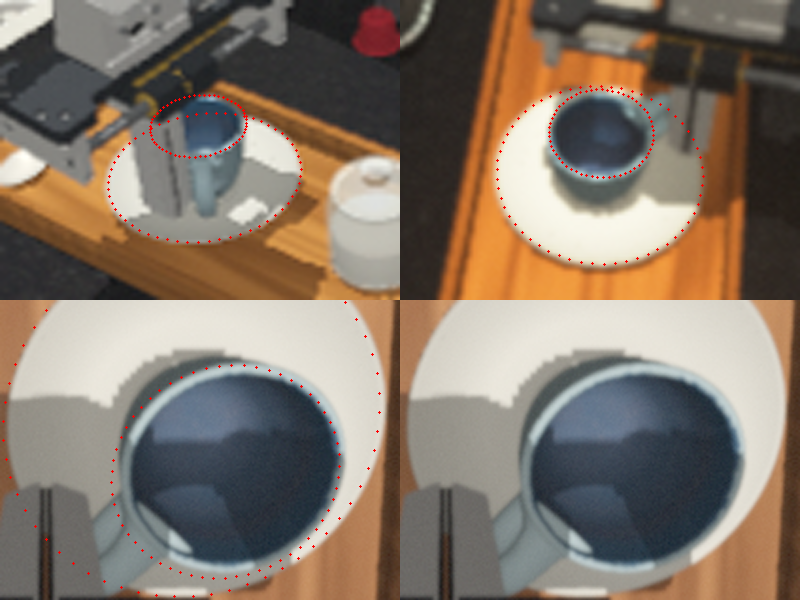

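The handle has turned to about 228°, and the cup is still seated (rim centre (0.496, 0.124)). I continue along the arc.

```bash
python3 -m inch '[[-0.08,0.05,0,0,0,0,1],[-0.155,0.106,0,0,0,0,1],[-0.2,0.165,0,0,0,0,1],[-0.248,0.224,0,0,0,0,1],[-0.248,0.224,0,0,0,0,1]]'
python3 -c "import v;v.view('pics/m7.png')"
```

```text
t: 11.82
tool_pos: [0.4691, 0.0762, 0.2391]
ee_rot: [3.141, 0.0, 1.57]
wrist_force: [-0.5, 0.4, -0.8]
grip_width: 0.0007
grasp_force: 0.0
tip [0.46923442 0.07623272 0.04014083]
wrist cup rim (array([0.4964, 0.1217]), np.float64(0.0601)) [366.0, 180.1]
wrist saucer rim (array([0.497 , 0.1221]), np.float64(0.1249))
wrist handle 0.84 [0.4885 0.0729 0.045 ]
side cup rim (array([0.4936, 0.13  ]), np.float64(0.0705)) [340.3, 254.2]
side saucer rim (array([0.4956, 0.1238]), np.float64(0.1209))
side handle 0.93 [0.6556 0.3007 0.045 ]
side handle 0.87 [0.499  0.0737 0.045 ]
scene cup rim (array([0.4641, 0.1086]), np.float64(0.0285)) [255.0, 215.4]
scene saucer rim (array([0.5032, 0.133 ]), np.float64(0.0595))
scene handle 0.76 [ 0.5523 -0.1248  0.045 ]
scene handle 0.56 [0.4847 0.0642 0.045 ]
```

```bash
python3 -m inch '[[-0.015,0.035,0,0,0,0,1],[-0.03,0.07,0,0,0,0,1],[-0.045,0.105,0,0,0,0,1],[-0.058,0.138,0,0,0,0,1],[-0.058,0.138,0,0,0,0,1]]'
python3 -c "import v;v.view('pics/m8.png')"
```

```text
t: 13.05
tool_pos: [0.4826, 0.0707, 0.2391]
ee_rot: [3.141, 0.0, 1.571]
wrist_force: [0.2, -0.4, 0.2]
grip_width: 0.0003
grasp_force: 0.0
tip [0.48266937 0.07070332 0.04013246]
wrist cup rim (array([0.4961, 0.1206]), np.float64(0.0594)) [346.5, 171.9]
wrist handle 0.72 [0.5036 0.0723 0.045 ]
side cup rim (array([0.4959, 0.1295]), np.float64(0.0666)) [338.0, 255.7]
side saucer rim (array([0.4963, 0.1239]), np.float64(0.1224))
side handle 0.7 [0.5111 0.0779 0.045 ]
side handle 0.59 [0.6611 0.3072 0.045 ]
scene cup rim (array([0.474 , 0.0864]), np.float64(0.0601)) [260.7, 212.1]
scene saucer rim (array([0.4934, 0.1203]), np.float64(0.1219))
scene handle 0.94 [ 0.5564 -0.1215  0.045 ]
scene handle 0.82 [0.4977 0.0611 0.045 ]
```

View pics/m8.png

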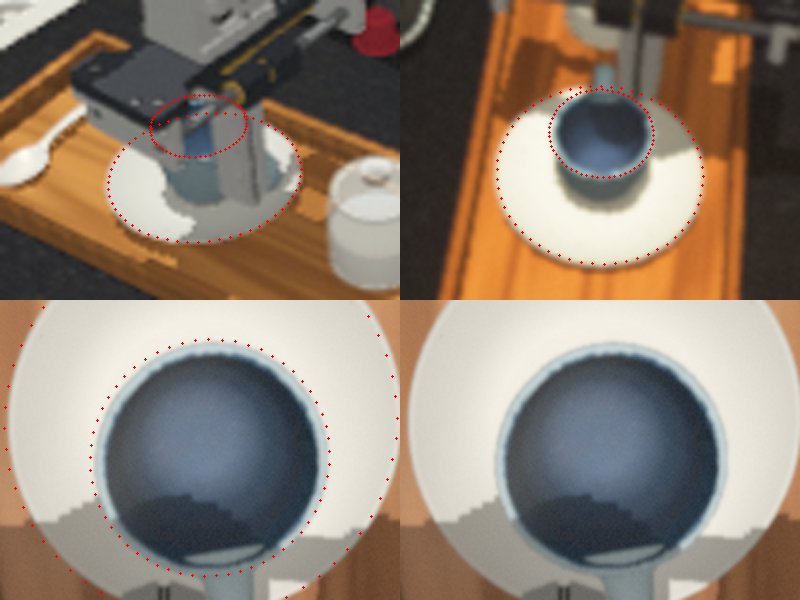

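The handle now reads about 277°, against a target of 275.5°, and the cup is seated. I back the finger off towards the robot, raise it, and check from above.

```bash
python3 -m inch '[[0,-0.1,0,0,0,0,1],[0,-0.2,0,0,0,0,1],[0,-0.2,-0.5,0,0,0,1],[0,-0.2,-1,0,0,0,1],[0,-0.2,-1,0,0,0,1]]' && python3 -m inch '[[0.1,0.35,-0.55,0,0,0,1],[0.1,0.35,-0.55,0,0,0,1],[0.1,0.35,-0.55,0,0,0,1]]'
python3 -c "import v;v.view('pics/m9.png')"
```

```text
t: 14.28
tool_pos: [0.4627, 0.0709, 0.3427]
ee_rot: [3.133, -0.0, 1.571]
wrist_force: [-0.1, -0.1, -0.5]
grip_width: 0.0008
grasp_force: 0.0
t: 14.65
tool_pos: [0.4965, 0.0809, 0.3929]
ee_rot: [-3.139, 0.0, 1.571]
wrist_force: [0.2, -0.1, -0.6]
grip_width: 0.0001
grasp_force: 0.0
tip [0.49607784 0.08083961 0.19394932]
wrist cup rim (array([0.4959, 0.1202]), np.float64(0.0588)) [320.0, 152.6]
wrist saucer rim (array([0.4968, 0.1222]), np.float64(0.1234))
wrist handle 0.87 [0.5004 0.0701 0.045 ]
side cup rim (array([0.4959, 0.1277]), np.float64(0.0669)) [338.1, 253.5]
side saucer rim (array([0.4951, 0.1231]), np.float64(0.123))
side handle 0.61 [0.5036 0.0802 0.045 ]
side handle 0.52 [ 0.5598 -0.0993  0.045 ]
scene cup rim (array([0.4806, 0.1015]), np.float64(0.087)) [265.7, 209.4]
scene saucer rim (array([0.494 , 0.1205]), np.float64(0.1214))
scene handle 0.85 [0.5039 0.0615 0.045 ]
scene handle 0.85 [ 0.5484 -0.1262  0.045 ]
```

View pics/m9.png

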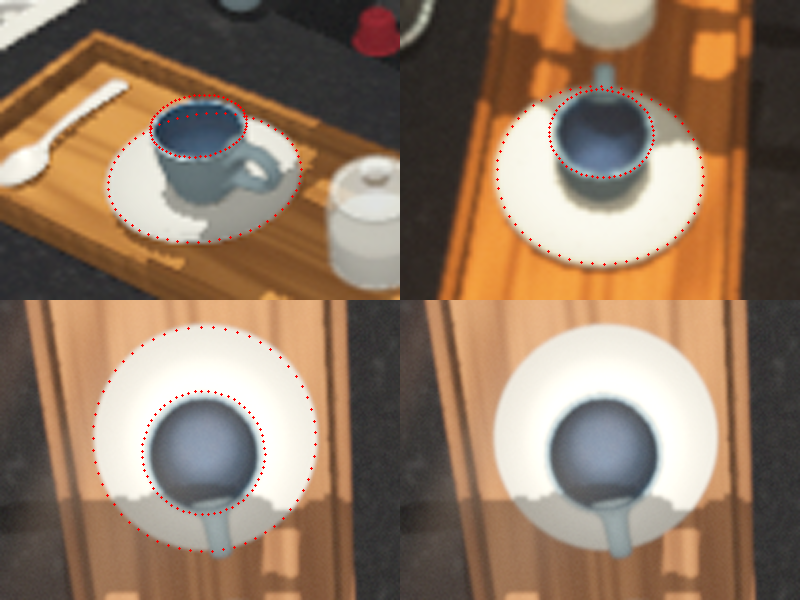

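The final view shows the rim on the seated overlay, the handle (wrist crop, (604,453) to (621,550)) running along the tray to the right, and the saucer and tray unmoved. I hand the job in.

```bash
python3 -c "from workcell import ctrl;print(ctrl.sign_off())"
```

```text
the job is handed in; nothing more can be done
None
```

I handed the job in with no verdict returned; by the last pictures the cup sits level in the well, its handle points to the tray's right-hand end within about 5°, and the saucer, tray, jar and spoon look unmoved.

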